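# Shut the bay flap and seat the tube block on the heater's hidden pin

### The job

Swing the small hinged flap on top of the dry-block heater down until it is fully shut, its tab dropped in behind the rim of the connector bay. Then pick up the metal tube block, fit it upright and square with the heater over the locating pin (the hole is hidden in the block's underside) so that it drops on, and press it down against the spring plate as far as it goes. Finish while still holding the block pressed down, without letting go, and leave the timer and the two vials where they stand.

Things in the scene. Friction and masses are not known exactly. Their poses are not given: they have to be found in the camera images.
- heater: white dry-block heater base, box 140 (x) x 200 (y) x 45 mm high, fixed. Origin: centre of its underside, on the worktop; x points away from its front panel (with dial), y left, z up. Right half of its top: rectangular metal spring plate (100 x 64 mm) with an upright steel locating pin in its middle; left half: connector bay with its flap
- pin_tip (a point): top centre of the steel locating pin (14 mm diameter, the last 5 mm tapering to 7 mm), at heater frame (0, -35, 68) mm; axes of the heater. The unloaded spring plate round it has its top 55 mm above the worktop, so the pin stands 13 mm proud of it
- spring_plate (a joint): travel of the spring plate in m: 0 = up and unloaded, 0.006 = fully pressed down (top then 49 mm above the worktop). It begins to move at about 8 N and needs about 14 N at the bottom; the block's own weight (about 5 N) does not move it
- flap (a joint): angle of the flap in rad: 0 = shut, flush with the heater's top; it starts standing open at about 1.0 to 1.4. The hinge is stiff enough that the flap stays where it is left (about 1 to 2 N near its edge moves it)
- flap_hinge (a point): middle of the flap's hinge line, at heater frame (0, 84.5, 43) mm; axes of the heater. The line runs along the heater's x by its left edge. The flap, a grey plate 86 mm along the hinge, 83 mm from hinge to free edge, 4 mm thick (hinge in its mid-plane), swings from standing up at the left, to the right and down onto the bay
- flap_edge (a point): middle of the flap's free edge, on the face that is uppermost when shut and looks to the left while it stands open; a tab hangs from the other face
- block: bare metal tube block, 110 (x) x 80 (y) x 36 mm, with two rows of five wells in its top and in the middle a rectangular lifting lug, 44 (x) x 18 (y) mm, rising 32 mm above the top (lug top 68 mm above the underside). About 0.5 kg. Origin: centre of its underside; z up. On the heater its long side lies along the heater's x, either way round
- block_hole (a point): mouth of the blind hole in the underside of the block (at the block's origin): 17 mm diameter, 24 mm deep, 2 mm chamfer; it goes over the locating pin
- lug_top (a point): centre of the top of the block's lifting lug, 68 mm above the underside
- timer: small white kitchen-type timer lying on the worktop, 66 x 62 x 17 mm, origin under its centre; a bystander
- vial_a: small clear vial with white cap, 22 mm diameter, 53 mm high, standing, origin under its centre; a bystander; to its left a large centrifuge fills the worktop (y over 0.45 m, x over 0.42 m, higher than the hand): keep the arm clear of it
- vial_b: small brown vial with white cap, 22 mm diameter, 53 mm high, standing, origin under its centre; a bystander; to its right stands a tall vacuum pump (y below -0.27 m, x over 0.52 m)

How it is judged:
By the outcome, as a careful person would: the job done as asked, in the order asked, and still so for the second after the job is handed in, while the arm keeps its last pose, push and grip.
It also fails if it takes over 54 s, if anything falls off the work surface, if the arm or the gripper's body presses on something with over 40 N, if the wrist force passes 120 N, or if a joint passes its speed limit or range.

### The arm

A 7-joint arm with a two-finger parallel gripper is mounted at the origin on a cart in front of the work surface, level with it; the furniture and walls round the work are solid. World frame = base frame: x ahead of the robot, y to its left, z up, the work surface at z = 0. Lengths are in m, angles in rad, forces in N, time in s.
With the tool pointing down it reaches from about 0.425 to 0.925 m from the base axis. Payload 6.8 kg.
Tool frame: the origin (TCP) lies at the very end of the fingers, on their centre line; the grasp point (between the pads) lies 19 mm behind it; z points along the fingers, y is the line along which they close (so a half turn about z gives the same grasp; the last joint's range is limited). The gripper opens to 85 mm and grips with 20 to 120 N. Pads are 22 mm wide; open, the fingers measure 114 mm over their backs; the gripper's body (76 mm by 85 mm) begins 54 mm behind the grasp point. The pads swing forward as they close: fully open they stand 13 mm farther back than shut.
Start: joints at [1.187, 0.477, 0.022, 1.555, -0.011, 1.109, -0.083], TCP at [0.184, -0.65, 0.231] pointing down, gripper open.
Joint ranges: [-2.96, 2.96], [-0.34, 2.1], [-1.41, 1.46], [0.24, 2.44], [-1.37, 4.51], [0.17, 1.92], [-2.96, 2.96]. Speed limits (rad/s): [2.39, 2.39, 3.14, 3.14, 3.14, 3.14, 3.14].

### API

Orientations are given as a unit quaternion [w, x, y, z].
In Python, from station import * gives the robot as it stands.
- The arm moves only by the tool jog_arm, never from a script. Its argument "moves" is one flat list of numbers, 7 for each row, row after row: the shift along the tool's x, y, z normalised to -1 to 1, where 1 is 20 mm, then the turn, a rotation vector about the tool's x, y, z normalised to -1 to 1, where 1 is 4 degrees, then the opening, from 0 (shut) to 1 (fully open). In form: [x, y, z, rx, ry, rz, claw, x, y, z, rx, ry, rz, claw, ...]. A call has exactly 8 rows; each row shifts and turns the commanded pose from where the row before left it, along the tool's axes as they then stand; what a row does not reach is not made up. A row lasts 1/12 s, in which the tool goes at most 41.7 mm and 7.16 degrees, less where a joint would pass 70% of its speed; a pose out of reach is approached as far as the arm can. A call with a number of a shift or a turn outside -1 to 1 is refused whole. A call with a gripper value outside its range is refused whole. The fingers move at their own pace and stop on an object; "grip_force" is the grip in N (left out, the last holds). Time passes only in rows, so rows that do not move let the fingers close, or fill a call up. It gives the time, the measured TCP pose, the force, the opening and the grip force at its end, in the units of the state.
- get_obs(): the state, without advancing time (a new reading comes with each control period).
- read_camera(name): name is "scene" or "top"; returns a dict with "color" (480x640x3 uint8, blue, green, red), "fx", "fy", "cx", "cy" (pixels), "rvec" (rotation vector, rad) and "tvec" (3), from world to camera coordinates, as OpenCV has them. Camera axes: x right, y down, z forward; pixel columns grow to the right and rows downward; lengths in m; the calibration is good to about 2 mm. A picture is of the moment at which its call begins. There is no depth.
- hand_in(): hands the job in; it is judged then, once.
The state is a dict: "t": time; "q": joint angles; "joint_vel": joint speeds; "joint_torque": joint torques, N m; "eef_pos": TCP position; "tool_rot": TCP orientation; "contact_force": force on the tool from outside, world axes, zero at the start; "torque": the same for the moment, N m; "gripper_width": opening from 0.0 (shut) to 1.0 (fully open); "grasp_force": force on a finger pad.
Only numpy, scipy, OpenCV 4.12 (cv2) and the standard library are available. Lean on these libraries where they do the work, as an engineer would, in place of code of your own. Each camera call takes 0.05 s, during which the arm holds its last target. There are 200 camera calls.

## Working session

There is one attempt and no reset: what is moved stays moved. The work goes in short steps, Python scripts to look and compute and a tool call to move; the robot and the scene stay as the last step left them, time stands still between calls to the robot, and variables do not carry over. Pictures are saved under pics/ and viewed, at most 10 in all, crops included, and the job is handed in when it is done.

Besides the shell and the picture viewer there is one more tool, called after ">>>" as a command line: name --argument value ..., lists and objects as JSON in quotes. jog_arm: Moves the arm, as the interface text tells. Scaled input: -1 to 1 covers 20 mm each way for a shift and 4 degrees each way for a turn. Its arguments: {"type":"object","properties":{"moves":{"type":"array"},"grip_force":{"type":"number"}},"required":["moves"]}

```bash
ls; mkdir -p pics; python3 - <<'E'
from station import *
import cv2
for n in("scene","top"):
    c=read_camera(n); cv2.imwrite(f"pics/{n}0.png",c["color"]); print(n,c["fx"],c["fy"],c["cx"],c["cy"],c["rvec"],c["tvec"])
print(get_obs())
E
```

```text
pics
scene 518.883713525535 518.883713525535 321.29316685554915 240.25712981972103 [ 1.17759376 -2.27409441  1.00104606] [0.35983854 0.32098644 0.91088255]
top 436.9779993610991 436.9779993610991 313.02455625473806 236.0953484442967 [ 2.1500949  -2.20457565  0.07568981] [0.05506761 0.52569262 0.95131166]
{'t': 0.1, 'q': array([ 1.18688128,  0.47770868,  0.02233943,  1.55635267, -0.01147992,
        1.10927311, -0.0831074 ]), 'joint_vel': array([ 0.00012169,  0.00010181, -0.00148615, -0.00477444,  0.00084168,
        0.00184455,  0.00068259]), 'joint_torque': array([ 4.44931240e-03, -5.97757137e+01,  1.61388561e+00, -2.81954670e+01,
        1.29179089e-02,  5.05930628e-03, -5.94094203e-06]), 'eef_pos': array([ 0.18366672, -0.64898552,  0.2304287 ]), 'tool_rot': array([-7.87254313e-04,  9.90503816e-01,  1.37482871e-01, -1.76508269e-04]), 'contact_force': array([-0.24048445, -0.067471  ,  1.22492292]), 'torque': array([-0.02541703, -0.00928324,  0.03704595]), 'grasp_force': 0.0, 'gripper_width': 1.0002691042375962}
```

View pics/scene0.png

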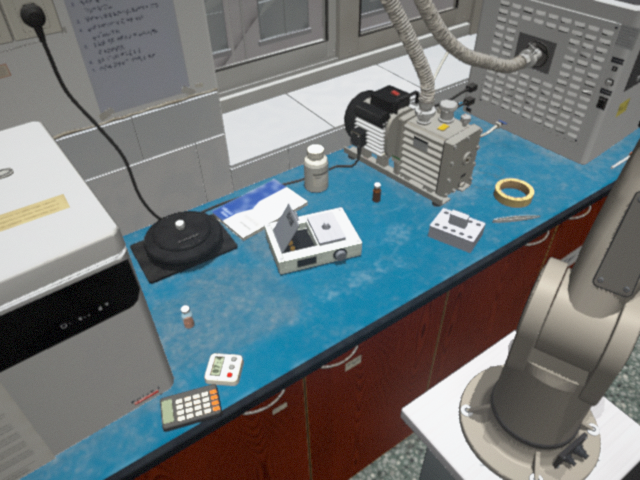

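View pics/top0.png

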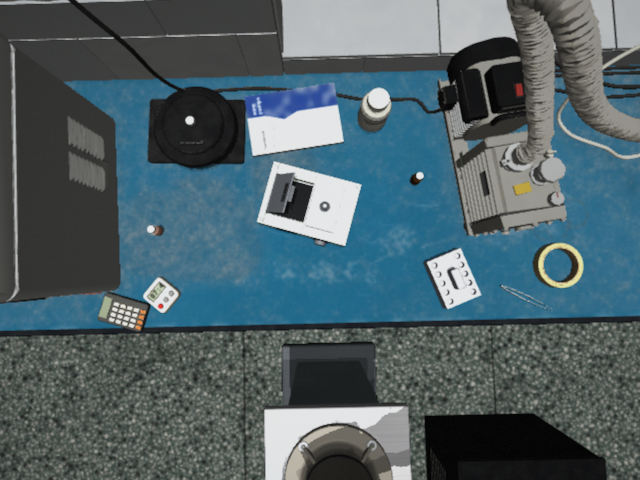

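The scene view shows the heater at about (315,240) with its flap open, and the block at (457,228). In the top view the heater is at (310,203) and the block at (453,278). Next I'll write helpers and look at enlarged crops.

```bash
cat > h.py <<'E'
from station import *
import cv2, numpy as np
from scipy.spatial.transform import Rotation as R
def cam(n):
    c=read_camera(n); c["R"]=cv2.Rodrigues(np.array(c["rvec"],float))[0]; c["t"]=np.array(c["tvec"],float)
    c["C"]=-c["R"].T@c["t"]; return c
def ray(c,uv):
    return c["R"].T@np.array([(uv[0]-c["cx"])/c["fx"],(uv[1]-c["cy"])/c["fy"],1.])
def onz(c,uv,z):
    d=ray(c,uv); return c["C"]+d*(z-c["C"][2])/d[2]
def proj(c,p):
    q=c["R"]@np.asarray(p)+c["t"]; return np.array([c["fx"]*q[0]/q[2]+c["cx"],c["fy"]*q[1]/q[2]+c["cy"]])
def tri(ca,a,cb,b):
    A=[];r=[]
    for c,u in((ca,a),(cb,b)):
        d=ray(c,u); d/=np.linalg.norm(d); M=np.eye(3)-np.outer(d,d); A.append(M); r.append(M@c["C"])
    return np.linalg.lstsq(np.vstack(A),np.hstack(r),rcond=None)[0]
def state():
    o=get_obs(); w,x,y,z=o["tool_rot"]; return o, R.from_quat([x,y,z,w])
E
python3 - <<'E'
from h import *
s,t=cam("scene")["color"],cam("top")["color"]
def crop(i,x,y,w,h,k): return cv2.resize(i[y:y+h,x:x+w],None,fx=k,fy=k,interpolation=cv2.INTER_CUBIC)
a=np.hstack([crop(t,250,155,120,100,3.3333333)[:300],crop(s,260,195,110,90,3.3333333)[:300,:366]])if 0 else None
im=np.zeros((600,800,3),np.uint8)
def put(i,x,y,w,h,k,X,Y):
    c=crop(i,x,y,w,h,k); im[Y:Y+c.shape[0],X:X+c.shape[1]]=c
put(t,250,155,120,100,3,0,0); put(s,258,198,110,80,4,360,0)
put(t,415,240,75,75,4,0,300+0); put(s,420,200,75,55,5,360,322)
cv2.imwrite("pics/crops.png",im)
E
```

```text
(no output)
```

View pics/crops.png

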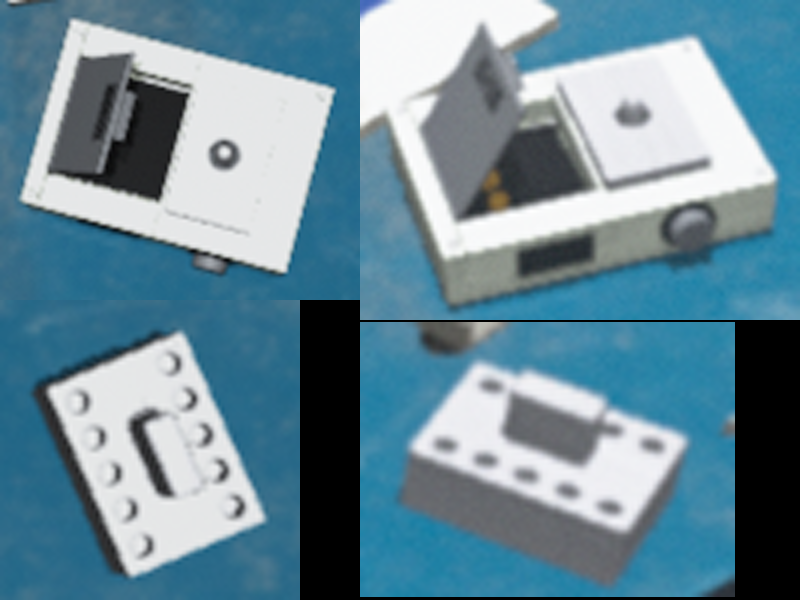

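Crops: the heater's top is a clean white quad and the pin is at about (324.5,206) in the top view. The flap's free edge corners are at about (294,173) and (285,213) in the top view, and (289,204) and (273,230.5) in the scene view. The block's lug runs along its long side.

```bash
cat > meas.py <<'E'
from h import *
def rect(c,box,z,thr=150):
    x,y,w,h=box; g=c["color"][y:y+h,x:x+w]; k=8
    b=cv2.resize(g,None,fx=k,fy=k,interpolation=cv2.INTER_CUBIC).min(2)
    m=(b>thr).astype(np.uint8)
    m=cv2.morphologyEx(m,cv2.MORPH_OPEN,np.ones((17,17)))
    cs,_=cv2.findContours(m,cv2.RETR_EXTERNAL,cv2.CHAIN_APPROX_NONE); q=max(cs,key=cv2.contourArea)[:,0].astype(float)
    q=(q+.5)/k-.5+[x,y]
    P=np.array([onz(c,p,z)[:2]*1000 for p in q],np.float32)
    r=cv2.minAreaRect(P); return r, q.min(0),q.max(0)
if __name__=="__main__":
    T,S=cam("top"),cam("scene")
    print("heater",rect(T,(252,158,116,92),.045))
    print("block",rect(T,(418,244,70,70),.036))
    print("flap corners",tri(T,(294.3,173.3),S,(289.25,204.25)),tri(T,(285,213.3),S,(273,230.5)))
    print("pin",onz(T,(324.7,206.3),.068))
    for n,a,b in(("timer",(161,295),(224,369)),("va",(150,229),(185,311)),("vb",(416,180),(376.5,185))): print(n,tri(T,a,S,b))
E
python3 meas.py
```

```text
heater (((598.3487548828125, 49.35179901123047), (200.63272094726562, 140.80165100097656), 73.37916564941406), array([256.8125, 161.0625]), array([360.3125, 245.0625]))
block (((426.8952941894531, -260.4063720703125), (111.14904022216797, 81.3385009765625), 21.298389434814453), array([426.9375, 248.1875]), array([480.1875, 308.0625]))
flap corners [0.64904531 0.07585471 0.11081028] [0.58666974 0.12301116 0.09495221]
pin [0.58611961 0.01514907 0.068     ]
timer [0.40409068 0.38486337 0.00810563]
va [0.54853836 0.39458486 0.04685068]
vb [ 0.63934565 -0.18211406  0.06112717]
```

>>> jog_arm --moves '[0.66,-0.75,0,0,0,1,0,0.62,-0.78,0,0,0,1,0,0.57,-0.82,0,0,0,1,0,0.5,-0.86,0,0,0,1,0,0.45,-0.9,0,0,0,1,0,0.38,-0.92,0,0,0,1,0,0.32,-0.95,0,0,0,1,0,0.26,-0.97,0,0,0,1,0]'

```text
t: 0.97
eef_pos: [0.2558, -0.5056, 0.2314]
tool_rot: [0.0, 0.99, -0.143, 0.0]
contact_force: [-0.0, -0.7, -0.9]
gripper_width: 0.003
grasp_force: 0.0
```

```bash
cat > to.py <<'E'
# usage: to.py x y z yawdeg(tool x axis) : shift in tool units & turn units from the measured pose, tool down
import sys
from h import *
def delta(p,yaw):
    o,r=state(); want=R.from_euler("ZX",[yaw,180],degrees=True)
    return (r.inv().apply(np.array(p)-o["eef_pos"])/.02).round(3),((r.inv()*want).as_rotvec(degrees=True)/4).round(3),o
def hw(y,x=0):  # heater mm -> world
    a=np.radians(73.38-90); return np.array([.5983+(x*np.cos(a)-y*np.sin(a))/1000,.0494+(x*np.sin(a)+y*np.cos(a))/1000])
if __name__=="__main__":
    a=[float(v) for v in sys.argv[1:]]
    s,w,o=delta(a[:3],a[3]); print("shift",s,"turn",w,"t",o["t"],"pos",o["eef_pos"].round(4),"F",np.array(o["contact_force"]).round(1),"w",round(o["gripper_width"],3),"q",np.round(o["q"],2))
E
python3 to.py 0.6235 0.1337 0.23 -16.62
```

```text
shift [  8.611 -35.854   0.067] turn [ 0.001 -0.002  0.055] t 0.9667 pos [ 0.2558 -0.5056  0.2314] F [-0.  -0.7 -0.9] w 0.003 q [ 0.92  0.3   0.08  1.82 -0.03  1.02 -0.84]
```

>>> jog_arm --moves '[0.23,-0.97,0,0,0,0,0,0.23,-0.97,0,0,0,0,0,0.23,-0.97,0,0,0,0,0,0.23,-0.97,0,0,0,0,0,0.23,-0.97,0,0,0,0,0,0.23,-0.97,0,0,0,0,0,0.23,-0.97,0,0,0,0,0,0.23,-0.97,0,0,0,0,0]'

```text
t: 1.63
eef_pos: [0.3345, -0.3669, 0.2315]
tool_rot: [0.0, 0.99, -0.141, 0.0]
contact_force: [0.0, 0.0, -0.9]
gripper_width: -0.002
grasp_force: 0.0
```

>>> jog_arm --moves '[0.23,-0.97,0,0,0,0,0,0.23,-0.97,0,0,0,0,0,0.23,-0.97,0,0,0,0,0,0.23,-0.97,0,0,0,0,0,0.23,-0.97,0,0,0,0,0,0.23,-0.97,0,0,0,0,0,0.23,-0.97,0,0,0,0,0,0.23,-0.97,0,0,0,0,0]'

```text
t: 2.3
eef_pos: [0.4131, -0.2281, 0.2315]
tool_rot: [0.0, 0.99, -0.141, 0.0]
contact_force: [0.3, -0.8, 1.0]
gripper_width: 0.003
grasp_force: 0.0
```

>>> jog_arm --moves '[0.23,-0.97,0,0,0,0,0,0.23,-0.97,0,0,0,0,0,0.23,-0.97,0,0,0,0,0,0.23,-0.97,0,0,0,0,0,0.23,-0.97,0,0,0,0,0,0.23,-0.97,0,0,0,0,0,0.23,-0.97,0,0,0,0,0,0.23,-0.97,0,0,0,0,0]'

```text
t: 2.97
eef_pos: [0.4918, -0.0894, 0.2314]
tool_rot: [0.0, 0.99, -0.141, 0.0]
contact_force: [-0.4, -0.7, 0.1]
gripper_width: -0.003
grasp_force: 0.0
```

>>> jog_arm --moves '[0.23,-0.97,0,0,0,0,0,0.23,-0.97,0,0,0,0,0,0.23,-0.97,0,0,0,0,0,0.23,-0.97,0,0,0,0,0,0.23,-0.97,0,0,0,0,0,0.23,-0.97,0,0,0,0,0,0.23,-0.97,0,0,0,0,0,0,0,0,0,0,0,0]'

```text
t: 3.63
eef_pos: [0.5616, 0.0358, 0.2315]
tool_rot: [-0.001, 0.99, -0.138, 0.001]
contact_force: [0.6, 1.1, 0.3]
gripper_width: -0.003
grasp_force: 0.0
```

```bash
python3 to.py 0.6235 0.1337 0.14 -16.62
```

```text
shift [ 1.63  -5.542  4.594] turn [-0.042 -0.01   0.176] t 3.6333 pos [0.5616 0.0358 0.2315] F [0.6 1.1 0.3] w -0.003 q [ 0.08  0.31 -0.31  1.81  0.11  1.03 -2.12]
```

>>> jog_arm --moves '[0.27,-0.92,0,0,0,0.1,0,0.27,-0.92,0,0,0,0.07,0,0.27,-0.92,0,0,0,0,0,0.27,-0.92,0,0,0,0,0,0.27,-0.92,0,0,0,0,0,0.28,-0.94,0.6,0,0,0,0,0,0,1,0,0,0,0,0,0,1,0,0,0,0]'

```text
t: 4.3
eef_pos: [0.624, 0.1292, 0.1792]
tool_rot: [-0.001, 0.989, -0.146, 0.001]
contact_force: [-0.2, -0.9, -0.7]
gripper_width: 0.001
grasp_force: 0.0
```

>>> jog_arm --moves '[0,0,1,0,0,0,0,0,0,1,0,0,0,0,0,0,1,0,0,0,0,0,0,0.8,0,0,0,0,0,0,0,0,0,0,0,0,0,0,0,0,0,0,0,0,0,0,0,0,0,0,0,0,0,0,0,0]'

```text
t: 4.97
eef_pos: [0.6243, 0.128, 0.1048]
tool_rot: [-0.0, 0.989, -0.147, 0.001]
contact_force: [0.2, 0.8, 0.4]
gripper_width: 0.002
grasp_force: 0.0
```

```bash
python3 to.py 0.6235 0.1337 0.10 -16.62
python3 - <<'E'
from h import *
s,t=cam("scene")["color"],cam("top")["color"]
a=cv2.resize(t[145:260,240:370],(520,460)); b=cv2.resize(s[150:290,230:370],(460,460))
im=np.hstack([a[:, :400],b[:,:400]]); cv2.imwrite("pics/flap1.png",im)
E
```

```text
shift [-0.12  -0.259  0.242] turn [-0.017 -0.03  -0.068] t 4.9667 pos [0.6243 0.128  0.1048] F [0.2 0.8 0.4] w 0.002 q [-0.09  0.57 -0.29  1.74  0.21  0.86 -2.34]
```

View pics/flap1.png

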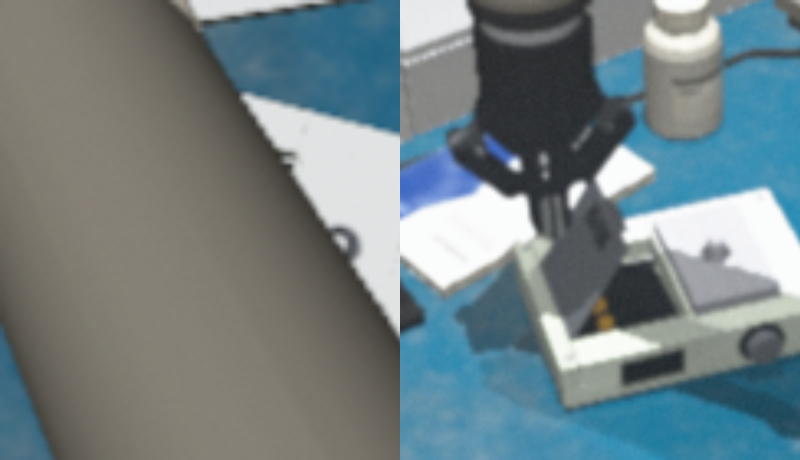

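The closed fingers stand behind (left of) the flap in the scene crop, with the tip near (545,235) and the flap still open. I'll push now.

>>> jog_arm --moves '[0,0.2,0,0,0,0,0,0,0.2,0,0,0,0,0,0,0.2,0.12,0,0,0,0,0,0.2,0.13,0,0,0,0,0,0.2,0.17,0,0,0,0,0,0.2,0.18,0,0,0,0,0,0.2,0.2,0,0,0,0,0,0.2,0.2,0,0,0,0]'

```text
t: 5.73
eef_pos: [0.614, 0.0969, 0.0829]
tool_rot: [-0.0, 0.989, -0.147, 0.0]
contact_force: [0.2, -0.2, 1.9]
gripper_width: -0.001
grasp_force: 0.6
```

>>> jog_arm --moves '[0,0.2,0.22,0,0,0,0,0,0.2,0.23,0,0,0,0,0,0.15,0.22,0,0,0,0,0,0.15,0.23,0,0,0,0,0,0.15,0.22,0,0,0,0,0,0.15,0.23,0,0,0,0,0,0.15,0.22,0,0,0,0,0,0.15,0.2,0,0,0,0]'

```text
t: 6.4
eef_pos: [0.6063, 0.0721, 0.0474]
tool_rot: [0.0, 0.989, -0.147, -0.0]
contact_force: [0.4, 0.5, 1.1]
gripper_width: -0.0
grasp_force: 0.4
```

```bash
python3 - <<'E'
from to import *
print(delta([*hw(22),.045],-16.62))
E
```

```text
(array([-0.057,  0.103,  0.118]), array([ 0.003,  0.003, -0.064]), {'t': 6.4, 'q': array([-0.01715452,  0.6096371 , -0.27245762,  1.83294368,  0.23310398,
        0.73044397, -2.28278182]), 'joint_vel': array([ 0.04020978,  0.04949144,  0.02018128,  0.05464926,  0.02745401,
       -0.10122051,  0.02745682]), 'joint_torque': array([ 5.88525413e-02, -5.91134012e+01, -2.82457061e+00, -2.01580292e+01,
        7.16277352e-02,  2.49170428e-01, -3.76753730e-02]), 'eef_pos': array([0.60627321, 0.07212519, 0.04735455]), 'tool_rot': array([ 7.73366540e-05,  9.89174020e-01, -1.46747183e-01, -1.29352454e-04]), 'contact_force': array([0.36799395, 0.45456274, 1.0978991 ]), 'torque': array([ 0.23809426, -0.03037174, -0.0135946 ]), 'grasp_force': 0.3842898309449083, 'gripper_width': -0.00037763419944291266})
```

Now I'll press it shut slowly, shifting a little toward the free edge.

>>> jog_arm --moves '[0,0.15,0.05,0,0,0,0,0,0.1,0.05,0,0,0,0,0,0,0.05,0,0,0,0,0,0,0.05,0,0,0,0,0,0,0.05,0,0,0,0,0,0,0.05,0,0,0,0,0,0,0,0,0,0,0,0,0,0,0,0,0,0]'

```text
t: 7.07
eef_pos: [0.605, 0.0666, 0.0446]
tool_rot: [0.001, 0.989, -0.147, 0.0]
contact_force: [-9.1, -3.0, 23.3]
gripper_width: -0.004
grasp_force: 11.9
```

```bash
python3 to.py 0 0 0 -16.62
```

```text
shift [-27.969  11.989   2.238] turn [ 0.028 -0.007 -0.076] t 7.0667 pos [0.605  0.0666 0.0446] F [-9.1 -3.  23.3] w -0.004 q [-0.01  0.61 -0.27  1.84  0.24  0.72 -2.28]
```

>>> jog_arm --moves '[0,0,-0.5,0,0,0,0,0,0,-1,0,0,0,0,0,0,-1,0,0,0,0.5,0,0,-1,0,0,0,1,0,0,-1,0,0,0,1,0,0,-1,0,0,0,1,0,0,-1,0,0,0,1,0,0.5,-0.5,0,0,0,1]'

```text
t: 7.73
eef_pos: [0.6035, 0.0605, 0.1848]
tool_rot: [-0.001, 0.989, -0.145, 0.002]
contact_force: [-0.4, 0.9, 0.4]
gripper_width: 0.848
grasp_force: 0.0
```

>>> jog_arm --moves '[-0.2,0.97,0,0,0,0,1,-0.2,0.97,0,0,0,0,1,-0.2,0.97,0,0,0,0,1,-0.2,0.97,0,0,0,0,1,-0.2,0.97,0,0,0,0,1,-0.2,0.97,0,0,0,0,1,-0.2,0.97,0,0,0,0,1,-0.2,0.97,0,0,0,0,1]'

```text
t: 8.4
eef_pos: [0.5252, -0.0828, 0.1816]
tool_rot: [0.0, 0.989, -0.147, -0.0]
contact_force: [0.6, -0.4, 1.0]
gripper_width: 1.0
grasp_force: 0.0
```

>>> jog_arm --moves '[-0.2,0.97,0,0,0,-1,1,-0.2,0.97,0,0,0,-1,1,-0.25,0.95,0,0,0,-1,1,-0.3,0.93,0,0,0,-1,1,-0.4,0.9,0,0,0,-1,1,-0.45,0.9,0,0,0,-1,1,-0.5,0.85,0,0,0,-1,1,-0.55,0.8,0,0,0,-1,1]'

```text
t: 9.07
eef_pos: [0.4601, -0.2263, 0.1816]
tool_rot: [0.0, 0.991, 0.133, -0.0]
contact_force: [0.8, 0.1, 0.3]
gripper_width: 0.998
grasp_force: 0.0
```

```bash
python3 to.py 0.4269 -0.2604 0.13 21.3
python3 - <<'E'
from h import *
T,S=cam("top"),cam("scene"); s,t=S["color"],T["color"]
a=cv2.resize(t[155:255,250:370],(480,400)); b=cv2.resize(s[195:285,258:368],(489,400))
cv2.imwrite("pics/flap2.png",np.hstack([a[:,:400],b[:,:400]]))
E
```

```text
shift [-2.048  1.206  2.58 ] turn [-1.000e-03  1.100e-02 -1.505e+00] t 9.0667 pos [ 0.4601 -0.2263  0.1816] F [0.8 0.1 0.3] w 0.998 q [ 0.6   0.29 -0.32  1.97  0.12  0.9  -1.08]
```

View pics/flap2.png

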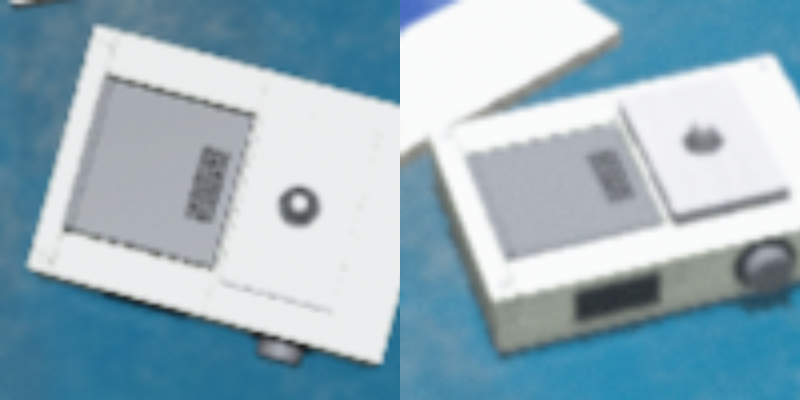

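Both views show the flap flush and shut. Next is the block.

>>> jog_arm --moves '[-0.7,0.4,0,0,0,0,1,-0.7,0.4,0,0,0,0,1,-0.65,0.4,0,0,0,0,1,0,0,0.6,0,0,-0.75,1,0,0,1,0,0,-0.75,1,0,0,1,0,0,0,1,0,0,0,0,0,0,1,0,0,0,0,0,0,1]'

```text
t: 9.83
eef_pos: [0.4274, -0.258, 0.1293]
tool_rot: [-0.001, 0.983, 0.183, -0.001]
contact_force: [0.3, -0.2, -0.2]
gripper_width: 1.0
grasp_force: 0.0
```

```bash
python3 to.py 0.4269 -0.2604 0.042 21.3
python3 - <<'E'
from h import *
T,S=cam("top"),cam("scene")
print(tri(T,(324.75,206),S,(326.2,223.8)), proj(S,[.5883,.0158,.068]),proj(T,[.5883,.0158,.068]))
for n,c,p in(("t",T,(325,206)),("s",S,(326,224))):
    g=c["color"][p[1]-6:p[1]+7,p[0]-7:p[0]+8].mean(2).astype(int); print(n);print(g)
cv2.imwrite("pics/blk.png",cv2.resize(S["color"][120:270,400:540],(560,600)))
E
```

```text
shift [-0.06   0.11   4.364] turn [-0.03   0.022 -0.051] t 9.8333 pos [ 0.4274 -0.258   0.1293] F [ 0.3 -0.2 -0.2] w 1.0 q [ 0.68  0.34 -0.31  2.05  0.14  0.78 -0.92]
[0.58727712 0.01470644 0.06328428] [325.43142984 222.20734944] [324.36664882 205.29180972]
t
[[235 235 235 235 234 231 230 230 234 235 235 235 235 235 235]
 [235 235 235 230 214 193 179 186 205 224 232 235 235 235 235]
 [235 235 229 193 145 108  75  84 120 167 211 232 235 235 235]
 [235 229 189 119  95 123 141 122 100 108 155 214 233 235 235]
 [235 206 121  93 109 177 216 204 150  97 105 178 229 235 235]
 [234 192 109  99 131 210 235 235 199 102  97 157 218 235 235]
 [231 193 124 101 122 197 228 225 184 104  98 143 210 235 235]
 [233 199 127  98  97 149 183 173 132  93 100 141 210 235 235]
 [235 212 141 100  85  95 106 101  88  90 112 162 220 235 235]
 [235 226 175 110  97  85  78  73  81 106 146 207 233 235 234]
 [235 235 216 159 130 112  97  91 102 144 201 230 235 235 235]
 [235 235 232 221 193 172 163 162 174 207 230 235 235 236 235]
 [235 235 235 235 233 227 223 224 230 235 235 235 235 235 235]]
s
[[243 242 242 241 241 241 242 242 241 240 241 241 242 242 242]
 [243 242 240 241 241 241 241 242 242 241 241 242 242 241 242]
 [243 242 242 241 240 241 242 242 242 241 241 241 242 241 242]
 [243 242 242 241 239 238 242 241 240 241 241 242 241 242 242]
 [241 242 243 240 230 223 235 238 233 234 238 241 241 242 242]
 [243 242 242 236 209 194 218 224 210 210 231 240 241 241 242]
 [242 243 238 220 172 161 178 188 171 166 202 233 239 242 242]
 [243 239 223 168 134 135 147 153 144 137 159 207 234 240 241]
 [241 236 201 138 114 122 134 135 132 123 130 177 230 240 240]
 [241 237 210 146 116 117 125 132 129 123 137 187 233 239 240]
 [241 241 231 184 133 128 131 138 140 146 177 221 238 241 240]
 [241 241 238 225 197 184 177 178 187 195 222 238 241 241 239]
 [241 240 241 240 237 235 230 228 234 235 239 241 242 240 239]]
```

View pics/blk.png

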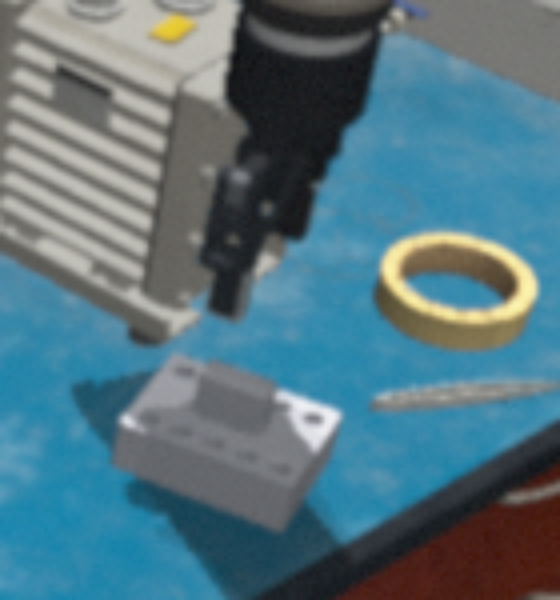

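The gripper sits over the lug with its jaws straddling it. The pin's bright tip at (324.3,205.1) in the top view agrees with the heater fit, which gives (324.4,205.3). Descend and grip.

>>> jog_arm --moves '[0,0.06,0.6,0,0,0,1,0,0.05,0.7,0,0,-0.05,1,0,0,0.7,0,0,0,1,0,0,0.7,0,0,0,1,0,0,0.7,0,0,0,1,0,0,0.6,0,0,0,1,0,0,0.35,0,0,0,1,0,0,0,0,0,0,1]'

```text
t: 10.6
eef_pos: [0.4289, -0.2606, 0.0426]
tool_rot: [-0.0, 0.983, 0.185, -0.0]
contact_force: [-0.5, -0.4, 0.3]
gripper_width: 1.001
grasp_force: 0.0
```

>>> jog_arm --grip_force 80 --moves '[0,0,0,0,0,0,0,0,0,0,0,0,0,0,0,0,0,0,0,0,0,0,0,0,0,0,0,0,0,0,0,0,0,0,0,0,0,0,0,0,0,0,0,0,0,0,0,0,0,0,0,0,0,0,0,0]'

```text
t: 11.27
eef_pos: [0.4293, -0.261, 0.0435]
tool_rot: [0.0, 0.983, 0.185, 0.0]
contact_force: [-2.0, 0.6, 5.3]
gripper_width: 0.197
grasp_force: 79.2
```

```bash
python3 to.py 0.4269 -0.2604 0.042 21.3
```

```text
shift [-0.101 -0.07   0.077] turn [ 0.01  -0.005  0.003] t 11.2667 pos [ 0.4293 -0.261   0.0435] F [-2.   0.6  5.3] w 0.197 q [ 0.64  0.48 -0.26  2.09  0.22  0.59 -0.98]
```

>>> jog_arm --moves '[0,0,-0.3,0,0,0,0,0,0,-0.6,0,0,0,0,0,0,-0.9,0,0,0,0,0,0,-0.9,0,0,0,0,0,0,-0.9,0,0,0,0,0,0,-0.9,0,0,0,0,0,0,-0.6,0,0,0,0,0,0,-0.3,0,0,0,0]'

```text
t: 11.93
eef_pos: [0.429, -0.2608, 0.1522]
tool_rot: [0.0, 0.983, 0.185, 0.0]
contact_force: [0.5, 1.0, -5.6]
gripper_width: 0.196
grasp_force: 79.0
```

>>> jog_arm --moves '[0.4,-0.3,0,0,0,0.3,0,0.6,-0.5,0,0,0,0.6,0,0.7,-0.65,0,0,0,0.6,0,0.7,-0.65,0,0,0,0.6,0,0.68,-0.7,0,0,0,0.6,0,0.65,-0.75,0,0,0,0.6,0,0.6,-0.8,0,0,0,0.6,0,0.55,-0.8,0,0,0,0.6,0]'

```text
t: 12.6
eef_pos: [0.5, -0.1364, 0.1499]
tool_rot: [-0.0, 1.0, 0.028, -0.001]
contact_force: [-0.3, 0.7, -5.8]
gripper_width: 0.201
grasp_force: 78.8
```

```bash
python3 to.py 0.5902 0.0152 0.16 -16.62
```

```text
shift [ 4.928 -7.315 -0.511] turn [-4.000e-03  3.400e-02  4.958e+00] t 12.6 pos [ 0.5    -0.1364  0.1499] F [-0.3  0.7 -5.8] w 0.201 q [ 0.4   0.34 -0.31  1.99  0.14  0.84 -1.5 ]
```

>>> jog_arm --moves '[0.55,-0.84,0,0,0,0.7,0,0.52,-0.86,0,0,0,0.7,0,0.48,-0.87,0,0,0,0.7,0,0.42,-0.9,0,0,0,0.7,0,0.38,-0.92,0,0,0,0.7,0,0.33,-0.94,0,0,0,0.7,0,0.29,-0.95,0,0,0,0.6,0,0.15,-0.5,0,0,0,0,0]'

```text
t: 13.27
eef_pos: [0.5769, -0.0053, 0.15]
tool_rot: [-0.001, 0.991, -0.137, -0.001]
contact_force: [0.3, -0.3, -5.1]
gripper_width: 0.198
grasp_force: 78.8
```

>>> jog_arm --moves '[0.1,-0.3,0,0,0,0,0,0,0,0,0,0,0,0,0,0,0,0,0,0,0,0,0,0,0,0,0,0,0,0,0,0,0,0,0,0,0,0,0,0,0,0,0,0,0,0,0,0,0,0,0,0,0,0,0,0]'

```text
t: 13.93
eef_pos: [0.5804, -0.0034, 0.151]
tool_rot: [0.0, 0.99, -0.138, 0.0]
contact_force: [-0.5, 0.1, -6.1]
gripper_width: 0.195
grasp_force: 78.8
```

```bash
python3 to.py 0.5902 0.0152 0.13 -16.62
python3 - <<'E'
from h import *
T,S=cam("top"),cam("scene")
a=cv2.resize(T["color"][150:260,250:390],(509,400)); b=cv2.resize(S["color"][150:280,255:385],(400,400))
cv2.imwrite("pics/hold.png",np.hstack([a[:,100:500],b]))
E
```

```text
shift [ 0.218 -1.032  1.05 ] turn [ 0.001 -0.002  0.178] t 13.9333 pos [ 0.5804 -0.0034  0.151 ] F [-0.5  0.1 -6.1] w 0.195 q [ 0.11  0.43 -0.27  1.85  0.14  0.89 -2.07]
```

View pics/hold.png

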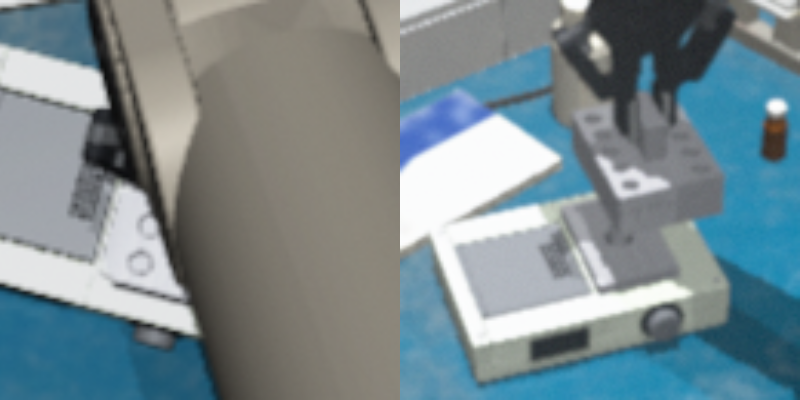

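The held block hangs level above the pin. Its lower corners are at crop (625,226) and (725,212), and its top left-back corner is at (573,143). I'll compare these with the prediction.

```bash
python3 - <<'E'
from h import *
S=cam("scene"); T=cam("top"); o,r=state()
for off in(0,-.002,-.004):
    for lx,ly,lz,n in((-.055,.04,0,"front-left-bot"),(-.055,-.04,0,"front-right-bot"),(-.055,.04,.036,"FLtop"),(.055,.04,.036,"BLtop"),(-.055,-.04,.036,"FRtop")):
        # block axes: x=tool x, y=-tool y, z=-tool z; tcp 43.5mm above underside
        p=o["eef_pos"]+r.apply([lx+off,-ly,.0435-lz]); u=proj(S,p); print(off,n,u.round(1),"crop",((u-[255,150])*3.077+[400,0]).round(0),"top",proj(T,p).round(1) if n=="FLtop" else "")
g=S["color"][195:235,300:375]
cv2.imwrite("pics/blk2.png",cv2.resize(g,(750,400),interpolation=cv2.INTER_CUBIC))
E
```

```text
0 front-left-bot [325.4 226.2] crop [617. 234.] top 
0 front-right-bot [359.  218.3] crop [720. 210.] top 
0 FLtop [325.2 213.6] crop [616. 196.] top [307.9 225.4]
0 BLtop [309.6 185.4] crop [568. 109.] top 
0 FRtop [359.5 205.7] crop [722. 171.] top 
-0.002 front-left-bot [325.7 226.7] crop [618. 236.] top 
-0.002 front-right-bot [359.3 218.8] crop [721. 212.] top 
-0.002 FLtop [325.5 214.1] crop [617. 197.] top [307.6 226.4]
-0.002 BLtop [309.8 185.9] crop [569. 111.] top 
-0.002 FRtop [359.8 206.2] crop [723. 173.] top 
-0.004 front-left-bot [326.  227.3] crop [619. 238.] top 
-0.004 front-right-bot [359.6 219.4] crop [722. 213.] top 
-0.004 FLtop [325.9 214.7] crop [618. 199.] top [307.4 227.4]
-0.004 BLtop [310.1 186.4] crop [570. 112.] top 
-0.004 FRtop [360.2 206.8] crop [724. 175.] top
```

View pics/blk2.png

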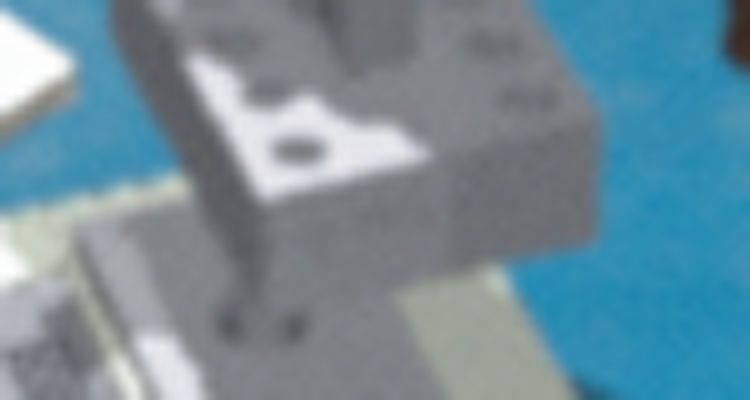

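Measured top corners: front-left about (325.8,214.5), front-right about (359.3,206.5). That puts the block about 2.5 mm back along tool x, as assumed. Align and lower to just above the pin.

>>> jog_arm --moves '[0.08,-0.3,0,0,0,0.09,0,0.08,-0.4,0,0,0,0.09,0,0.08,-0.33,0.2,0,0,0,0,0,0,0.4,0,0,0,0,0,0,0.5,0,0,0,0,0,0,0.4,0,0,0,0,0,0,0.2,0,0,0,0,0,0,0,0,0,0,0]'

```text
t: 14.8
eef_pos: [0.5894, 0.0148, 0.1149]
tool_rot: [0.001, 0.989, -0.145, -0.002]
contact_force: [0.6, 0.0, -4.9]
gripper_width: 0.192
grasp_force: 78.8
```

```bash
python3 to.py 0.5907 0.0151 0.0985 -16.62
```

```text
shift [ 0.06  -0.033  0.822] turn [ 0.022  0.046 -0.001] t 14.8 pos [0.5894 0.0148 0.1149] F [ 0.6  0.  -4.9] w 0.192 q [ 0.07  0.49 -0.26  1.85  0.16  0.83 -2.13]
```

>>> jog_arm --moves '[0.04,0,0.1,0,0,0,0,0,0,0.1,0,0,0,0,0,0,0.1,0,0,0,0,0,0,0.1,0,0,0,0,0,0,0.1,0,0,0,0,0,0,0.1,0,0,0,0,0,0,0,0,0,0,0,0,0,0,0,0,0,0]'

```text
t: 15.47
eef_pos: [0.5915, 0.0152, 0.1048]
tool_rot: [0.0, 0.99, -0.144, -0.0]
contact_force: [-0.1, 0.3, -6.5]
gripper_width: 0.191
grasp_force: 78.9
```

```bash
python3 to.py 0.5907 0.0151 0.0985 -16.62; python3 -c "
from h import *
print(get_obs()['torque'])"
```

```text
shift [-0.038  0.014  0.315] turn [0.002 0.002 0.006] t 15.4667 pos [0.5915 0.0152 0.1048] F [-0.1  0.3 -6.5] w 0.191 q [ 0.06  0.5  -0.25  1.85  0.17  0.81 -2.14]
[ 0.01340772  0.00370896 -0.00603781]
```

Underside is at about 61 mm, below the pin tip, with no contact force, so the pin is in the hole. Continue down.

>>> jog_arm --moves '[-0.02,0,0.08,0,0,0,0,0,0,0.08,0,0,0,0,0,0,0.08,0,0,0,0,0,0,0.08,0,0,0,0,0,0,0.08,0,0,0,0,0,0,0.05,0,0,0,0,0,0,0,0,0,0,0,0,0,0,0,0,0,0]'

```text
t: 16.13
eef_pos: [0.5913, 0.0153, 0.0964]
tool_rot: [0.0, 0.99, -0.144, 0.0]
contact_force: [-4.4, 0.8, 3.2]
gripper_width: 0.195
grasp_force: 80.2
```

```bash
python3 to.py 0.5907 0.0151 0.0925 -16.62; python3 -c "
from h import *
print(get_obs()['torque'])"
```

```text
shift [-0.025  0.017  0.197] turn [ 0.001 -0.004  0.005] t 16.1333 pos [0.5913 0.0153 0.0964] F [-4.4  0.8  3.2] w 0.195 q [ 0.06  0.51 -0.25  1.86  0.17  0.79 -2.14]
[-0.11936263  0.81869222  0.03341148]
```

>>> jog_arm --grip_force 110 --moves '[-0.03,0,0.05,0,0,0,0,-0.02,0,0.05,0,0,0,0,0,0,0.05,0,0,0,0,0,0,0.05,0,0,0,0,0,0,0.03,0,0,0,0,0,0,0.03,0,0,0,0,0,0,0,0,0,0,0,0,0,0,0,0,0,0]'

```text
t: 16.8
eef_pos: [0.5913, 0.0153, 0.0926]
tool_rot: [0.0, 0.989, -0.145, 0.001]
contact_force: [-5.0, -1.9, 16.7]
gripper_width: 0.188
grasp_force: 113.8
```

```bash
python3 to.py 0.5907 0.0151 0.0925 -16.62; python3 -c "
from h import *
print(get_obs()['torque'])"
```

```text
shift [-0.025  0.02   0.005] turn [-0.003 -0.034 -0.   ] t 16.8 pos [0.5913 0.0153 0.0926] F [-5.  -1.9 16.7] w 0.188 q [ 0.06  0.52 -0.25  1.86  0.18  0.78 -2.14]
[-0.37462308  1.36847974  0.0320866 ]
```

>>> jog_arm --moves '[0,0,0.03,0,0,0,0,0,0,0.03,0,0,0,0,0,0,0,0,0,0,0,0,0,0,0,0,0,0,0,0,0,0,0,0,0,0,0,0,0,0,0,0,0,0,0,0,0,0,0,0,0,0,0,0,0,0]'

```text
t: 17.47
eef_pos: [0.5914, 0.0154, 0.0926]
tool_rot: [0.0, 0.989, -0.145, 0.001]
contact_force: [-8.7, -2.0, 26.4]
gripper_width: 0.187
grasp_force: 115.1
```

```bash
python3 to.py 0.5907 0.0151 0.0925 -16.62; python3 - <<'E'
from h import *
o,r=state(); print(o['torque'])
S=cam("scene")
for lx,ly,n in((-.055,.04,"FL"),(-.055,-.04,"FR")):
    b=proj(S,o["eef_pos"]+r.apply([lx-.0025,-ly,.0435])); print(n,"bot crop",((b-[285,195])*10).round(0))
cv2.imwrite("pics/end.png",cv2.resize(S["color"][195:255,285:365],(800,600),interpolation=cv2.INTER_CUBIC))
E
```

```text
shift [-0.031  0.023  0.004] turn [-0.002 -0.04  -0.002] t 17.4667 pos [0.5914 0.0154 0.0926] F [-8.7 -2.  26.4] w 0.187 q [ 0.06  0.52 -0.25  1.86  0.18  0.78 -2.15]
[-0.45226229  2.18073613  0.04086334]
FL bot crop [313. 518.]
FR bot crop [641. 441.]
```

View pics/end.png

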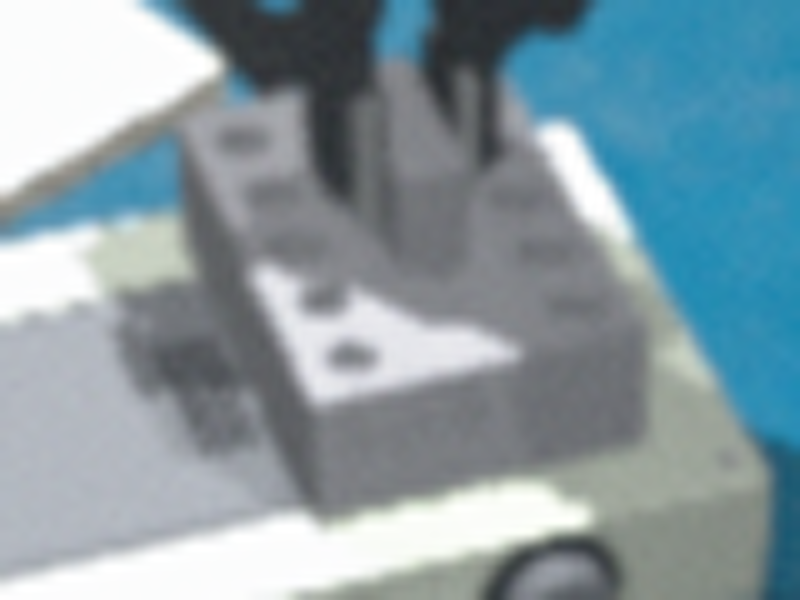

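The block sits square on the plate with its lower corners near (320,520) and (645,440), as predicted. It did not move as force rose from 22 to 32 N, so it is at the bottom. Hand in.

```bash
python3 -c "
from station import *
print(hand_in())"
```

```text
the job is handed in; nothing more can be done
None
```

I handed the job in at about 17.5 s with the flap shut flush and the block fitted over the pin, still gripped and held pressed down with about 32 N; the timer and vials were not touched, but hand-in gave no verdict.

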